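# Build up a cart wheel on the axle in the vise

### The job

Build up the wheel on the upright axle held in the bench vise: first the blue thrust ring, down onto the axle's collar, then the black-tyred wheel, then the white spacer, and last the red hub cap over the axle's end, each lying flat on the one before. Lower each part gently down the axle instead of dropping it, and leave the jar, the tin, the cardboard box and the tape measure where they stand.

Things in the scene. Friction and masses are not known exactly. Their poses are not given: they have to be found in the camera images.
- thrust_ring: blue plastic ring lying flat, 54 mm outside diameter, 24 mm bore right through, 12 mm high; origin at the centre of its underside, z up, in the middle of the bore
- wheel: small cart wheel lying flat: black rubber tyre, yellow hub, 68 mm outside diameter, 24 mm bore right through, 22 mm high; origin at the centre of its underside, z up, in the middle of the bore
- spacer: white plastic sleeve standing on end, 44 mm outside diameter, 24 mm bore right through, 14 mm high; origin at the centre of its underside, z up, in the middle of the bore
- hub_cap: red plastic cap, 38 mm diameter, straight sides up to 20 mm, rounded closed top at 26.5 mm; open below with a blind bore of 24 mm diameter and 12 mm depth; it already stands with its opening down; origin at the centre of its underside, z up, in the middle of the opening
- axle_seat (a point): top of the collar of the upright steel axle, on the axle's axis, 133 mm above the bench, z up. The axle is 14 mm in diameter and rises 56 mm above this point, the last 10 mm tapering to a 4 mm tip. The collar is 42 mm across and 12 mm thick, its underside 6 mm above the vise's jaws
- vise: dark steel bench vise, bolted down, holding the axle; origin on the bench under the axle, z up. Jaws' top at 115 mm; the jaws are 100 mm along y and reach 53 mm to either side in x. It reaches 120 mm in +x (up to 100 mm high) and 165 mm in -x, with a handle bar 110 mm wide along y, 60 mm above the bench, 148 mm in -x
- jar: bystander: round amber jar with a steel lid, 60 mm diameter, 85 mm tall; origin at the centre of its underside, z up
- tin: bystander: round green tin with a bare metal top, 54 mm diameter, 60 mm tall; origin at the centre of its underside, z up
- screw_box: bystander: cardboard box, 60 x 45 x 35 mm (x, y, z); origin at the centre of its underside, z up
- tape_measure: bystander: orange and black tape measure, 60 x 34 x 50 mm (x, y, z), with a steel tip 8 mm beyond its +x end; origin at the centre of its underside, z up
There are look-alikes about, which are no part of the job. Of the things that look like the thrust_ring, take the one that is farthest to the robot's right at the start.

How it is judged:
By the outcome, as a careful person would: the job done as asked, in the order asked, and still so for the second after the job is handed in, with the robot touching nothing.
It also fails if it takes over 102 s, if anything falls off the work surface, if the arm or the gripper's body presses on something with over 40 N, if the wrist force passes 120 N, or if a joint passes its speed limit or range.

### The arm

A 6-joint arm with a two-finger parallel gripper is mounted at the origin on the work surface. World frame = base frame: x ahead of the robot, y to its left, z up, the work surface at z = 0. Lengths are in m, angles in rad, forces in N, time in s.
With the tool pointing down it reaches from about 0.35 to 0.85 m from the base axis. Payload 8.1 kg.
Tool frame: the origin (TCP) lies midway between the tips of the shut fingers; the grasp point (between the pads) lies 19 mm behind it; z points along the fingers, y is the direction in which the jaws open and shut (so a half turn about z gives the same grasp; the last joint's range is limited). The gripper opens to 93 mm and grips with 3 to 60 N. Pads are 15 mm wide; open, the fingers measure 128 mm over their backs; the gripper's body (75 mm by 188 mm) begins 65 mm behind the grasp point.
Start: joints at [1.261, 0.13, 1.488, -0, 1.523, -0.085], TCP at [0.134, 0.585, 0.219] pointing down, gripper open.
Joint ranges: [-2.96, 2.96], [-0.89, 2.26], [0.02, 2.5], [-1.34, 4.48], [0, 2.73], [-2.66, 2.66]. Speed limits (rad/s): [2.39, 2.39, 2.79, 3.14, 3.14, 3.14].

### API

Orientations are given as a unit quaternion [w, x, y, z].
In Python, from station import sense, eyes, manip gives the robot as it stands.
- The arm moves only by the tool play_rows, never from a script. Its argument "series" is a list of rows, each a list of 7 numbers: the shift along the tool's x, y, z in mm, then the turn, a rotation vector about the tool's x, y, z in degrees, then the opening in per cent of the stroke, from 0 (shut) to 100 (fully open). A call has 1 to 20 rows; each row shifts and turns the commanded pose from where the row before left it, along the tool's axes as they then stand; what a row does not reach is not made up. A row lasts 1/8 s, in which the tool goes at most 62.5 mm and 10.7 degrees, less where a joint would pass 70% of its speed; a pose out of reach is approached as far as the arm can. A call is refused whole if a number of a shift passes 62.5 or a number of a turn 10.7, either way. A call with a gripper value outside its range is refused whole. The fingers move at their own pace and stop on an object; "grip_force" is the grip in N (left out, the last holds). Time passes only in rows, so rows that do not move let the fingers close. It gives the time, the measured TCP pose, the force and the opening at its end, in the units of the state.
- sense(): the state, without advancing time (a new reading comes with each control period).
- eyes.capture(name): name is "side" or "top"; returns a dict with "frame" (384x512x3 uint8, blue, green, red), "range_z" (384x512 float32, m along the optical axis (not along the pixel's ray), 0 where there is no reading), "camera_matrix" (3x3 intrinsics, pixels), "rvec" (rotation vector, rad) and "tvec" (3), from world to camera coordinates, as OpenCV has them. Camera axes: x right, y down, z forward; pixel columns grow to the right and rows downward; lengths in m; the calibration is good to about 2 mm. A picture is of the moment at which its call begins.
- manip.finish_job(): hands the job in, once; it reports no verdict.
The state is a dict: "time": time; "joint_positions": joint angles; "qvel": joint speeds; "tau": joint torques, N m; "position": TCP position; "ee_rot": TCP orientation; "contact_force": force on the tool from outside, world axes, zero at the start; "moment": the same for the moment, N m; "width": opening from 0.0 (shut) to 1.0 (fully open).
Only numpy, scipy, OpenCV 4.12 (cv2) and the standard library are available. Lean on these libraries where they do the work, as an engineer would, in place of code of your own. Each camera call takes 0.05 s, during which the arm holds its last target. There are 200 camera calls.

## Working session

There is one attempt and no reset: what is moved stays moved. The work goes in short steps, Python scripts to look and compute and a tool call to move; the robot and the scene stay as the last step left them, time stands still between calls to the robot, and variables do not carry over. Pictures are saved under pics/ and viewed, about 12 in all and at most 16, crops included, and the job is handed in when it is done.

Besides the shell and the picture viewer there is one more tool, called as a command line: name --pt "numbers of a row" for each row, then --argument value for the rest. play_rows: Moves the arm, as the interface text tells. Its arguments: {"type":"object","properties":{"series":{"type":"array","items":{"type":"array","items":{"type":"number"}}},"grip_force":{"type":"number"}},"required":["series"]}

```bash
ls; mkdir -p pics; cat > h.py <<'E'
import numpy as np, cv2
from station import sense, eyes, manip
def cap(n,save=None):
    c=eyes.capture(n)
    if save: cv2.imwrite('pics/'+save,c['frame'])
    return c
def world(c):
    K=np.array(c['camera_matrix']);R,_=cv2.Rodrigues(np.array(c['rvec'],float));t=np.array(c['tvec'],float).ravel()
    z=c['range_z'];v,u=np.mgrid[:z.shape[0],:z.shape[1]]
    P=np.stack([(u-K[0,2])/K[0,0]*z,(v-K[1,2])/K[1,1]*z,z],-1)
    W=(P-t)@R; W[z==0]=np.nan
    return W
E
python3 - <<'E'
from h import *
print(sense())
for n in('top','side'):
    c=cap(n,n+'0.png'); R,_=cv2.Rodrigues(np.array(c['rvec'],float)); print(n,-R.T@np.array(c['tvec']).ravel(),R[2],c['camera_matrix'][0]); np.savez(n+'0',W=world(c),f=c['frame'])
E
```

```text
pics
{'time': 0.0, 'joint_positions': array([ 1.26058948e+00,  1.31178351e-01,  1.48929454e+00,  4.08542891e-05,
        1.52297166e+00, -8.53979406e-02]), 'qvel': array([-0.00091301,  0.00023883, -0.00093357,  0.00011437, -0.0012173 ,
        0.00202002]), 'tau': array([ 4.46831864e-04, -5.59828949e+01, -4.91762209e+01,  7.66908936e-02,
        3.51572118e-02, -3.31378010e-05]), 'position': array([0.13353955, 0.58436652, 0.21756879]), 'ee_rot': array([-2.01968004e-04,  1.12168845e-01,  9.93688730e-01, -9.03884519e-04]), 'contact_force': array([-0.79831131,  0.50479667, -0.81582518]), 'moment': array([-0.03831892,  0.05463516,  0.00011891]), 'width': 1.0021023308536985}
top [ 0.33467163 -0.01709558  1.0569714 ] [ 0.18128453  0.0359069  -0.98277496] [404.94973396   0.         252.37806435]
side [ 0.36798027 -0.78904746  0.79212067] [ 0.10981774  0.74132855 -0.6620967 ] [349.02304167   0.         254.8868579 ]
```

View pics/top0.png

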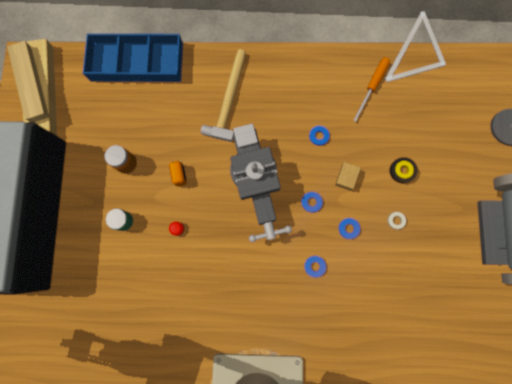

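View pics/side0.png

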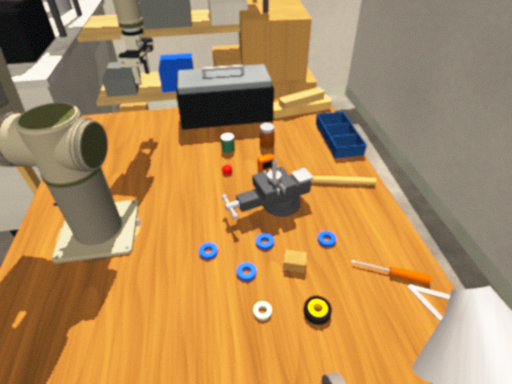

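The top view shows the base at (258,370) and the vise with its axle at (255,170). Candidates for the thrust ring are four blue rings at (320,136), (312,202), (349,229) and (316,267). (349,229) looks farthest right, with smallest y. The wheel is at (403,170), the spacer at (397,220) and the cap at (177,228). Bystanders are the jar (119,158), tin (119,219), tape (177,173) and box (348,176).

```bash
cat >> h.py <<'E'
def fitc(P):
    A=np.c_[2*P,np.ones(len(P))];s=np.linalg.lstsq(A,(P**2).sum(1),rcond=None)[0]
    return s[:2],np.sqrt(s[2]+s[:2]@s[:2])
E
python3 - <<'E'
from h import *
S={'top':dict(r1=(320,136),r2=(312,202),r3=(349,229),r4=(316,267),wheel=(403,170),spacer=(397,220),cap=(177,228),jar=(119,158),tin=(119,219),box=(348,176),tape=(177,173)),
'side':dict(r1=(327,240),r2=(265,242),r3=(246,271),r4=(208,251),wheel=(317,310),spacer=(262,311),cap=(227,170))}
for n in S:
    d=np.load(n+'0.npz');W=d['W']
    for k,(u,v) in S[n].items():
        w=W[v-22:v+23,u-22:u+23].reshape(-1,3);w=w[np.isfinite(w).all(1)]
        g=np.median(w[(w[:,2]<.006)][:,2]) 
        c=w[w[:,2]>g+.005]
        ctr=W[v,u,:2] if np.isfinite(W[v,u,0]) else c[:,:2].mean(0)
        c=c[np.linalg.norm(c[:,:2]-ctr,axis=1)<.045]
        zt=np.percentile(c[:,2],95); t=c[c[:,2]>zt-.004]
        (x,y),r=cv2.minEnclosingCircle((t[:,:2]*1000).astype(np.float32))
        print(n,k,len(t),'z %.1f gnd %.1f'%(zt*1e3,g*1e3),'mec %.1f %.1f r%.1f'%(x,y,r),'mean',(t[:,:2].mean(0)*1e3).round(1))
    w=W.reshape(-1,3);w=w[np.isfinite(w).all(1)]
    for lo,hi in((.140,.2),(.124,.137),(.108,.120)):
        a=w[(w[:,2]>lo)&(w[:,2]<hi)&(w[:,0]>.35)&(w[:,0]<.62)&(w[:,1]>-.1)&(w[:,1]<.12)]
        if len(a):print(n,'axle',lo,len(a),(a.mean(0)*1e3).round(1),(a.min(0)*1e3).round(),(a.max(0)*1e3).round())
d=[np.load(n+'0.npz')['f'] for n in('top','side')]
a=cv2.resize(d[0][115:290,285:425],None,fx=3,fy=3,interpolation=2)
b=cv2.resize(d[0][120:250,160:300],None,fx=3,fy=3,interpolation=2)
h=max(len(a),len(b));a,b=[cv2.copyMakeBorder(q,0,h-len(q),0,0,0) for q in(a,b)]
o=np.hstack([a,b]);print(o.shape);cv2.imwrite('pics/c1.png',cv2.resize(o,(800,int(h*800/o.shape[1]))))
E
```

```text
top r1 160 z 14.9 gnd -0.1 mec 671.9 -154.9 r26.5 mean [ 672.  -155.1]
top r2 187 z 14.9 gnd -0.3 mec 491.6 -134.3 r26.5 mean [ 491.  -134.5]
top r3 192 z 14.7 gnd -0.1 mec 424.6 -229.0 r26.7 mean [ 425.3 -227.9]
top r4 206 z 14.7 gnd -0.4 mec 326.4 -141.3 r26.4 mean [ 327.1 -141.3]
top wheel 297 z 24.9 gnd 0.1 mec 578.3 -371.4 r33.9 mean [ 578.1 -370.8]
top spacer 117 z 17.0 gnd -0.2 mec 446.3 -349.7 r21.4 mean [ 446.9 -349.7]
top cap 95 z 26.7 gnd -0.4 mec 415.6 216.1 r17.5 mean [415.  216.2]
top jar 282 z 86.7 gnd -0.6 mec 590.1 365.1 r26.4 mean [589.3 364.2]
top tin 254 z 61.6 gnd -0.6 mec 432.8 359.6 r25.2 mean [433.3 359.5]
top box 272 z 37.8 gnd -0.0 mec 558.7 -224.2 r34.5 mean [ 557.9 -224.8]
top tape 175 z 51.5 gnd -0.5 mec 557.3 217.1 r28.0 mean [557.  217.3]
top axle 0.14 53 [542.9  11.9 173.3] [539.   6. 145.] [552.  19. 194.]
top axle 0.124 197 [542.7  12.1 132.4] [525.  -7. 124.] [565.  33. 137.]
top axle 0.108 1415 [543.4  11.9 114.5] [483. -48. 108.] [607.  73. 120.]
side r1 146 z 13.6 gnd -0.7 mec 671.0 -156.2 r27.3 mean [ 669.3 -157.6]
side r2 149 z 13.4 gnd -0.6 mec 488.1 -134.8 r27.7 mean [ 488.6 -135.3]
side r3 190 z 13.5 gnd -0.7 mec 423.4 -231.2 r27.5 mean [ 422.  -231.3]
side r4 167 z 13.2 gnd -0.7 mec 325.7 -142.9 r27.7 mean [ 324.8 -144.1]
side wheel 472 z 23.2 gnd -0.6 mec 576.5 -373.6 r34.1 mean [ 576.5 -374.3]
side spacer 147 z 15.5 gnd -0.6 mec 444.4 -352.4 r22.0 mean [ 444.9 -352.9]
side cap 36 z 25.3 gnd -0.9 mec 412.1 213.7 r15.2 mean [412.1 213.1]
side axle 0.14 57 [542.8   6.6 165.6] [538.   2. 140.] [550.  13. 187.]
side axle 0.124 106 [542.6   5.3 131.3] [523. -12. 124.] [564.  31. 137.]
side axle 0.108 581 [540.6   1.3 113.6] [482. -50. 108.] [603.  70. 120.]
(525, 840, 3)
```

View pics/c1.png

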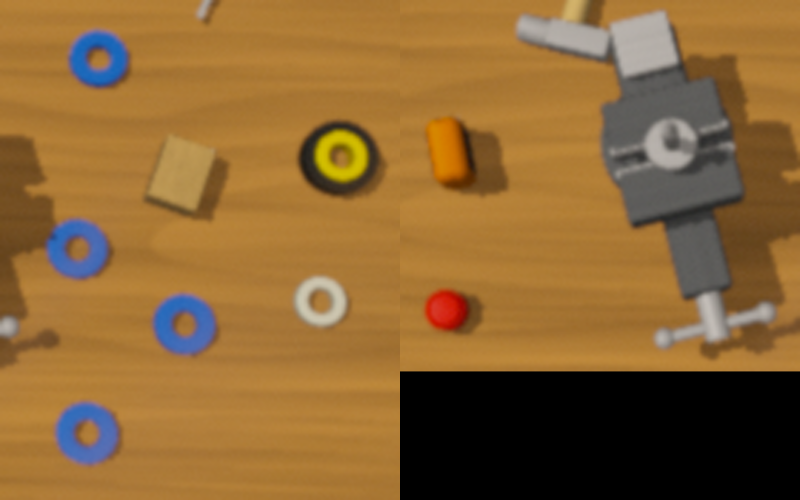

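Ring r3 (349,229) has the smallest y (-230 mm), so it is the farthest right and the one to take. Its two-view height agrees with 12 mm to within about 2 mm. The crop shows it as a clean 54 mm ring. Estimates in mm: wheel (577,-372), spacer (445,-351), cap (414,215), axle (544,11). I'll go to the ring via (0.42, 0.1).

play_rows --pt "-32.3 -34 0 0 0 0 100" --pt "-32.3 -34 0 0 0 0 100" --pt "-32.3 -34 0 0 0 0 100" --pt "-32.3 -34 0 0 0 0 100" --pt "-32.3 -34 0 0 0 0 100" --pt "-32.3 -34 0 0 0 0 100" --pt "-32.3 -34 0 0 0 0 100" --pt "-32.3 -34 0 0 0 0 100" --pt "-32.3 -34 0 0 0 0 100" --pt "-32.3 -34 0 0 0 0 100" --pt "-32.3 -34 0 0 0 0 100" --pt "-32.3 -34 0 0 0 0 100" --pt "-9.7 -40 0 0 0 0 100" --pt "-9.7 -40 0 0 0 0 100" --pt "-9.7 -40 0 0 0 0 100" --pt "-9.7 -40 0 0 0 0 100" --pt "-9.7 -40 0 0 0 0 100" --pt "-9.7 -40 0 0 0 0 100" --pt "-9.7 -40 0 0 0 0 100" --pt "-9.7 -40 0 0 0 0 100" --grip_force 25

```text
time: 2.6
position: [0.4246, -0.2297, 0.2183]
ee_rot: [-0.0, 0.112, 0.994, 0.0]
contact_force: [-0.6, 0.7, -0.1]
width: 1.001
```

```bash
cat >> h.py <<'E'
from scipy.spatial.transform import Rotation as Ro
def go(*p):
    s=sense();w,x,y,z=s['ee_rot'];R=Ro.from_quat([x,y,z,w]).as_matrix()
    print('t%.2f'%s['time'],'tcp',(s['position']*1e3).round(1),'F',s['contact_force'].round(1),'w %.1f'%(s['width']*93),'yaw %.1f'%np.degrees(np.arctan2(R[1,1],R[0,1])),'tz',R[:,2].round(4),'J6 %.2f'%s['joint_positions'][5])
    a=s['position']*1e3
    for q in p: print(q,'shift',(R.T@(np.array(q)-a)).round(1)); a=np.array(q)
E
python3 -c "
from h import *
go([424,-230,40],[424,-230,2])"
```

```text
t2.60 tcp [ 424.6 -229.7  218.3] F [-0.6  0.7 -0.1] w 93.1 yaw 77.1 tz [-4.e-04  3.e-04 -1.e+00] J6 -1.95
[424, -230, 40] shift [  0.4  -0.4 178.3]
[424, -230, 2] shift [-0. -0. 38.]
```

play_rows --pt "0 0 30 0 0 0 100" --pt "0 0 40 0 0 0 100" --pt "0 0 40 0 0 0 100" --pt "0 0 40 0 0 0 100" --pt "0 0 25 0 0 0 100" --pt "0 0 15 0 0 0 100" --pt "0 0 10 0 0 0 100" --pt "0 0 8 0 0 0 100" --pt "0 0 4 0 0 0 100" --pt "0 0 3 0 0 0 100" --pt "0 0 0 0 0 0 100"

```text
time: 3.98
position: [0.4251, -0.2285, 0.0038]
ee_rot: [0.0, 0.112, 0.994, -0.0]
contact_force: [-0.9, -0.1, 0.8]
width: 1.001
```

```bash
python3 -c "
from h import *
go()
c=cap('side');cv2.imwrite('pics/s1.png',cv2.resize(c['frame'][160:340,150:350],None,fx=3,fy=3))"
```

```text
t3.98 tcp [ 425.1 -228.5    3.8] F [-0.9 -0.1  0.8] w 93.1 yaw 77.1 tz [ 2.e-04 -1.e-04 -1.e+00] J6 -1.95
```

View pics/s1.png

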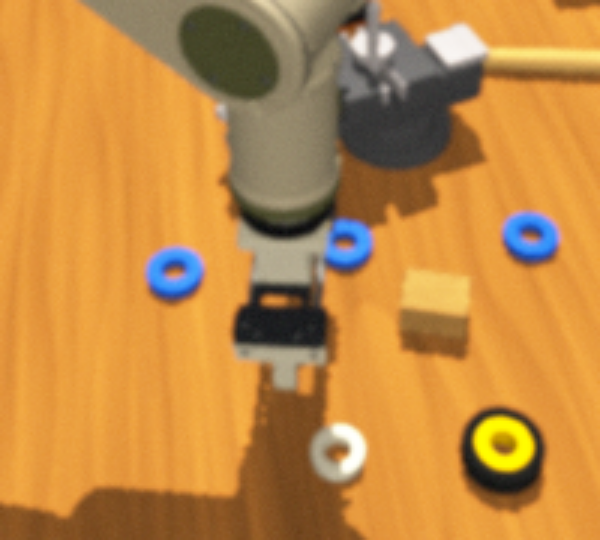

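The side view shows the fingers straddling the spot of the ring, which is hidden behind the near finger at crop (285,370), with the other parts clear. I'll grip and lift.

play_rows --pt "0 0 1 0 0 0 45" --pt "0 0 0 0 0 0 45" --pt "0 0 0 0 0 0 45" --pt "0 0 0 0 0 0 45" --pt "0 0 0 0 0 0 45" --pt "0 0 0 0 0 0 45" --pt "0 0 -5 0 0 0 45" --pt "0 0 -15 0 0 0 45" --pt "0 0 -30 0 0 0 45" --pt "0 0 -40 0 0 0 45" --pt "0 0 -40 0 0 0 45" --pt "0 0 -40 0 0 0 45" --pt "0 0 -40 0 0 0 45" --pt "0 0 -30 0 0 0 45" --pt "0 0 0 0 0 0 45"

```text
time: 5.9
position: [0.4263, -0.2294, 0.2468]
ee_rot: [0.003, 0.112, 0.994, -0.002]
contact_force: [-0.4, -0.5, -0.7]
width: 0.576
```

```bash
python3 -c "
from h import *
go([544,11,240],[544,11,135])
c=cap('side');cv2.imwrite('pics/s2.png',cv2.resize(c['frame'][100:300,150:350],None,fx=3,fy=3))"
```

```text
t5.90 tcp [ 426.3 -229.4  246.8] F [-0.4 -0.5 -0.7] w 53.5 yaw 77.1 tz [ 0.0055 -0.0038 -1.    ] J6 -1.95
[544, 11, 240] shift [-61.1 260.6   6.5]
[544, 11, 135] shift [  0.7   0.3 105. ]
```

View pics/s2.png

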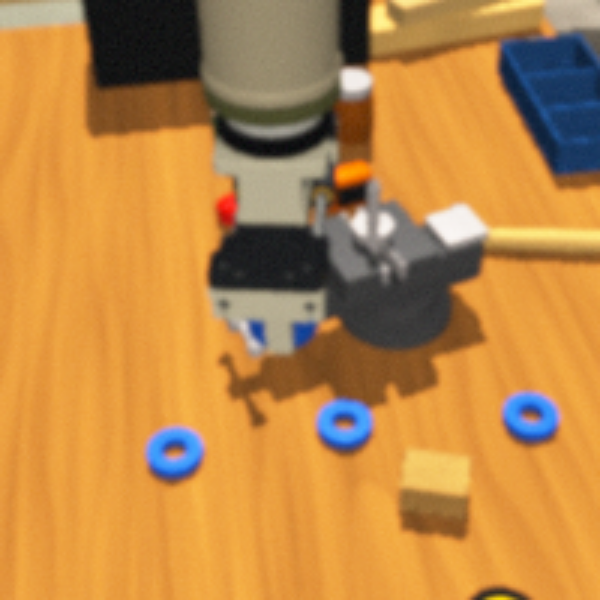

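The ring is held at a width of 53.5 mm, with blue visible between the fingers at crop (275,335), and its bench spot is empty. Now I'll move over the axle.

play_rows --pt "-4 17 0 0 0 0 45" --pt "-8 34 0 0 0 0 45" --pt "-9 38 0 0 0 0 45" --pt "-9 40 0 0 0 0 45" --pt "-9 40 0 0 0 0 45" --pt "-9 40 0 0 0 0 45" --pt "-8 30 0 0 0 0 45" --pt "-5 15.6 0 0 0 0 45" --pt "0 6 0 0 0 0 45" --pt "0 0 0 0 0 0 45" --pt "0 0 0 0 0 0 45"

```text
time: 7.32
position: [0.5422, 0.0111, 0.2426]
ee_rot: [-0.0, 0.113, 0.994, -0.0]
contact_force: [0.4, 0.2, 0.2]
width: 0.575
```

```bash
python3 -c "
from h import *
go([544,11,200],[544,11,137])
c=cap('top');W=world(c);f=c['frame']
a=cv2.resize(f[110:230,190:330],None,fx=3,fy=3)
c=cap('side');b=cv2.resize(c['frame'][120:240,210:340],None,fx=3,fy=3)
cv2.imwrite('pics/s3.png',np.hstack([a,b]))"
```

```text
t7.33 tcp [542.2  11.1 242.6] F [0.4 0.2 0.2] w 53.5 yaw 77.1 tz [-2.e-04 -3.e-04 -1.e+00] J6 -1.42
[544, 11, 200] shift [-1.8  0.3 42.6]
[544, 11, 137] shift [-0.  0. 63.]
```

View pics/s3.png

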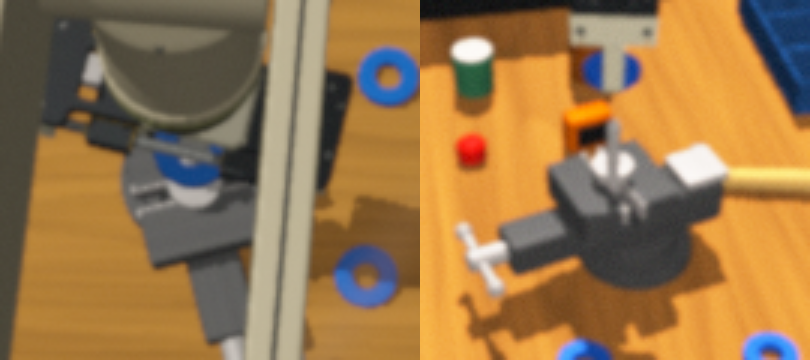

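The ring hangs level over the axle, at crop (190,160) in the top view and (612,70) in the side view. Lowering in stages with a force check.

play_rows --pt "-1.8 0 15 0 0 0 45" --pt "0 0 20 0 0 0 45" --pt "0 0 10 0 0 0 45" --pt "0 0 6 0 0 0 45" --pt "0 0 6 0 0 0 45" --pt "0 0 6 0 0 0 45" --pt "0 0 6 0 0 0 45" --pt "0 0 6 0 0 0 45" --pt "0 0 6 0 0 0 45" --pt "0 0 6 0 0 0 45" --pt "0 0 5 0 0 0 45" --pt "0 0 4 0 0 0 45" --pt "0 0 2 0 0 0 45" --pt "0 0 2 0 0 0 45" --pt "0 0 0 0 0 0 45"

```text
time: 9.3
position: [0.5442, 0.0116, 0.1426]
ee_rot: [-0.0, 0.112, 0.994, -0.0]
contact_force: [0.0, 1.0, 0.3]
width: 0.576
```

play_rows --pt "0 0 1.5 0 0 0 45" --pt "0 0 1.5 0 0 0 45" --pt "0 0 1 0 0 0 45" --pt "0 0 0.7 0 0 0 45" --pt "0 0 0.7 0 0 0 45" --pt "0 0 0.5 0 0 0 45" --pt "0 0 0 0 0 0 45"

```text
time: 10.18
position: [0.5442, 0.0116, 0.1367]
ee_rot: [-0.0, 0.112, 0.994, -0.0]
contact_force: [0.3, -1.3, -0.8]
width: 0.573
```

play_rows --pt "0 0 0.5 0 0 0 45" --pt "0 0 0.5 0 0 0 45" --pt "0 0 0 0 0 0 45"

```text
time: 10.55
position: [0.5442, 0.0116, 0.1357]
ee_rot: [-0.0, 0.112, 0.994, 0.0]
contact_force: [0.2, 0.6, -0.7]
width: 0.574
```

play_rows --pt "0 0 0.5 0 0 0 45" --pt "0 0 0.5 0 0 0 45" --pt "0 0 0 0 0 0 45"

```text
time: 10.92
position: [0.5443, 0.0116, 0.1356]
ee_rot: [0.0, 0.112, 0.994, -0.0]
contact_force: [-3.4, 0.8, 7.3]
width: 0.574
```

Contact of 7 N at TCP 135.6 mm, so the ring is seated. Releasing and rising.

play_rows --pt "0 0 0 0 0 0 65" --pt "0 0 0 0 0 0 75" --pt "0 0 0 0 0 0 100" --pt "0 0 0 0 0 0 100" --pt "0 0 -5 0 0 0 100" --pt "0 0 -20 0 0 0 100" --pt "0 0 -35 0 0 0 100" --pt "0 0 -35 0 0 0 100" --pt "0 0 -15 0 0 0 100" --pt "0 0 0 0 0 0 100"

```text
time: 12.18
position: [0.5451, 0.0115, 0.2464]
ee_rot: [0.001, 0.112, 0.994, 0.0]
contact_force: [0.3, -0.1, -0.9]
width: 1.0
```

```bash
python3 -c "
from h import *
go([577,-372,240],[577,-372,5])"
```

```text
t12.18 tcp [545.1  11.5 246.4] F [ 0.3 -0.1 -0.9] w 93.0 yaw 77.1 tz [ 3.e-03 -2.e-04 -1.e+00] J6 -1.42
[577, -372, 240] shift [-116.6 -366.8    6.6]
[577, -372, 5] shift [ 7.00e-01 -1.00e-01  2.35e+02]
```

play_rows --pt "-7 -20 0 0 0 0 100" --pt "-12 -37 0 0 0 0 100" --pt "-14 -45 0 0 0 0 100" --pt "-14 -45 0 0 0 0 100" --pt "-14 -45 0 0 0 0 100" --pt "-14 -45 0 0 0 0 100" --pt "-14 -45 0 0 0 0 100" --pt "-14 -45 0 0 0 0 100" --pt "-10 -30 0 0 0 0 100" --pt "-3.6 -9.8 5 0 0 0 100" --pt "0 0 25 0 0 0 100" --pt "0 0 40 0 0 0 100" --pt "0 0 40 0 0 0 100" --pt "0 0 40 0 0 0 100" --pt "0 0 25 0 0 0 100" --pt "0 0 0 0 0 0 100"

```text
time: 14.18
position: [0.5739, -0.3689, 0.0654]
ee_rot: [-0.003, 0.112, 0.994, 0.002]
contact_force: [-0.2, 0.2, 1.0]
width: 0.998
```

```bash
python3 -c "
from h import *
go([577,-372,30],[577,-372,5])
c=cap('top');f=c['frame'];W=world(c)
m=(W[...,2]>.138)&(W[...,2]<.155)&(abs(W[...,0]-.544)<.05)&(abs(W[...,1]-.011)<.05);p=W[m]*1e3
print('ring on axle',len(p),p.mean(0).round(1),p.min(0).round(1),p.max(0).round(1))
a=cv2.resize(f[120:220,200:310],None,fx=3.4,fy=3.4)
c=cap('side');b=cv2.resize(c['frame'][200:300,240:350],None,fx=3.4,fy=3.4)
cv2.imwrite('pics/s4.png',np.hstack([a,b]))"
```

```text
t14.18 tcp [ 573.9 -368.9   65.4] F [-0.2  0.2  1. ] w 92.8 yaw 77.2 tz [-0.0058  0.0047 -1.    ] J6 -1.99
[577, -372, 30] shift [-3.9 -2.4 35.3]
[577, -372, 5] shift [-0.2 -0.1 25. ]
ring on axle 329 [542.5  10.9 144.4] [516.9 -14.4 138.1] [569.2  36.7 151.2]
```

View pics/s4.png

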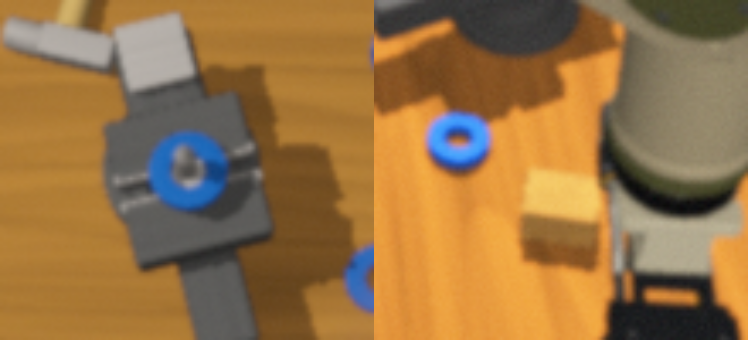

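The ring lies flat and centred on the axle at crop (187,170), top at about 144–145 mm. The arm was still settling, so I'll check again and continue down.

play_rows --pt "-2 0 10 0 0 0 100" --pt "0 0 10 0 0 0 100" --pt "0 0 5 0 0 0 100" --pt "0 0 0 0 0 0 100" --pt "0 0 0 0 0 0 100"

```text
time: 14.9
position: [0.5782, -0.3726, 0.045]
ee_rot: [0.0, 0.112, 0.994, -0.0]
contact_force: [-0.1, 0.4, 0.8]
width: 0.998
```

```bash
python3 -c "
from h import *
go([577,-372,5])"
```

```text
t14.90 tcp [ 578.2 -372.6   45. ] F [-0.1  0.4  0.8] w 92.8 yaw 77.1 tz [ 2.e-04 -2.e-04 -1.e+00] J6 -1.99
[577, -372, 5] shift [ 1.3  0.3 40. ]
```

play_rows --pt "0.7 0 12 0 0 0 100" --pt "0 0 12 0 0 0 100" --pt "0 0 10 0 0 0 100" --pt "0 0 6 0 0 0 100" --pt "0 0 0 0 0 0 100" --pt "0 0 0 0 0 0 60" --pt "0 0 0 0 0 0 60" --pt "0 0 0 0 0 0 60" --pt "0 0 0 0 0 0 60" --pt "0 0 0 0 0 0 60" --pt "0 0 0 0 0 0 60" --grip_force 30

```text
time: 16.27
position: [0.5777, -0.3724, 0.0053]
ee_rot: [0.0, 0.112, 0.994, -0.0]
contact_force: [0.1, 1.3, 4.4]
width: 0.731
```

```bash
python3 -c "
from h import *
go([577,-372,250],[544,11,250])"
```

```text
t16.27 tcp [ 577.7 -372.4    5.3] F [0.1 1.3 4.4] w 68.0 yaw 77.1 tz [ 6.e-04 -3.e-04 -1.e+00] J6 -1.99
[577, -372, 250] shift [ 7.000e-01  2.000e-01 -2.447e+02]
[544, 11, 250] shift [ 1.175e+02  3.660e+02 -1.000e-01]
```

play_rows --pt "0 0 -5 0 0 0 60" --pt "0 0 -20 0 0 0 60" --pt "0 0 -40 0 0 0 60" --pt "0 0 -45 0 0 0 60" --pt "0 0 -45 0 0 0 60" --pt "0 0 -45 0 0 0 60" --pt "0 0 -30 0 0 0 60" --pt "0 0 -15 0 0 0 60" --pt "5 15 0 0 0 0 60" --pt "10 30 0 0 0 0 60" --pt "13 40 0 0 0 0 60" --pt "13 40 0 0 0 0 60" --pt "13 40 0 0 0 0 60" --pt "13 40 0 0 0 0 60" --pt "13 40 0 0 0 0 60" --pt "13 40 0 0 0 0 60" --pt "12 38 0 0 0 0 60" --pt "9 28 0 0 0 0 60" --pt "4.5 15.2 0 0 0 0 60" --pt "0 0 0 0 0 0 60"

```text
time: 18.77
position: [0.5428, 0.012, 0.2486]
ee_rot: [-0.001, 0.111, 0.994, -0.0]
contact_force: [0.0, -0.8, -1.6]
width: 0.731
```

play_rows --pt "0 0 0 0 0 0 60" --pt "0 0 0 0 0 0 60"

```text
time: 19.02
position: [0.5436, 0.0101, 0.2495]
ee_rot: [-0.0, 0.113, 0.994, -0.0]
contact_force: [-1.1, 0.6, -1.8]
width: 0.732
```

```bash
python3 -c "
from h import *
go([544,11,200])
c=cap('top');a=cv2.resize(c['frame'][110:230,190:330],None,fx=3,fy=3)
c=cap('side');b=cv2.resize(c['frame'][100:220,210:340],None,fx=3,fy=3)
cv2.imwrite('pics/s5.png',np.hstack([a,b]))"
```

```text
t19.02 tcp [543.6  10.1 249.5] F [-1.1  0.6 -1.8] w 68.1 yaw 77.0 tz [-2.e-04 -2.e-04 -1.e+00] J6 -1.42
[544, 11, 200] shift [-0.2  1.  49.5]
```

View pics/s5.png

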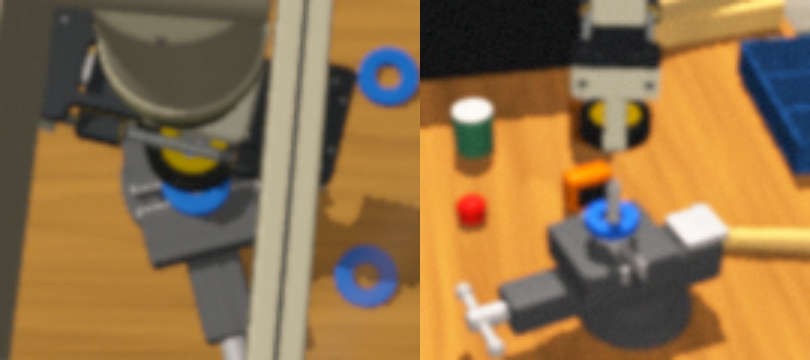

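The wheel is held level above the axle, at crop (195,165) in the top view and (617,120) in the side view. I expect it to seat at a TCP of about 150 mm, so I'll lower it in stages.

play_rows --pt "0 0.5 15 0 0 0 60" --pt "0 0 20 0 0 0 60" --pt "0 0 10 0 0 0 60" --pt "0 0 6 0 0 0 60" --pt "0 0 6 0 0 0 60" --pt "0 0 6 0 0 0 60" --pt "0 0 6 0 0 0 60" --pt "0 0 6 0 0 0 60" --pt "0 0 6 0 0 0 60" --pt "0 0 5 0 0 0 60" --pt "0 0 4 0 0 0 60" --pt "0 0 3 0 0 0 60" --pt "0 0 1.5 0 0 0 60" --pt "0 0 0 0 0 0 60"

```text
time: 20.88
position: [0.5436, 0.0116, 0.1552]
ee_rot: [-0.0, 0.112, 0.994, -0.0]
contact_force: [0.2, 0.2, -0.6]
width: 0.728
```

play_rows --pt "0 0 1 0 0 0 60" --pt "0 0 1 0 0 0 60" --pt "0 0 1 0 0 0 60" --pt "0 0 0.7 0 0 0 60" --pt "0 0 0 0 0 0 60"

```text
time: 21.5
position: [0.5436, 0.0116, 0.1514]
ee_rot: [-0.0, 0.112, 0.994, 0.0]
contact_force: [0.1, 0.5, -1.1]
width: 0.733
```

play_rows --pt "0 0 0.5 0 0 0 60" --pt "0 0 0.5 0 0 0 60" --pt "0 0 0.5 0 0 0 60" --pt "0 0 0 0 0 0 60"

```text
time: 22.0
position: [0.5437, 0.0116, 0.1503]
ee_rot: [0.0, 0.112, 0.994, -0.0]
contact_force: [-1.2, 0.5, 0.6]
width: 0.729
```

play_rows --pt "0 0 0.5 0 0 0 60" --pt "0 0 0 0 0 0 60"

```text
time: 22.25
position: [0.5437, 0.0116, 0.1502]
ee_rot: [0.0, 0.112, 0.994, -0.0]
contact_force: [-3.2, 0.3, 4.8]
width: 0.731
```

Seated with 4.8 N of contact, at the expected height. Releasing, rising, then on to the spacer.

play_rows --pt "0 0 0 0 0 0 80" --pt "0 0 0 0 0 0 100" --pt "0 0 0 0 0 0 100" --pt "0 0 -5 0 0 0 100" --pt "0 0 -20 0 0 0 100" --pt "0 0 -35 0 0 0 100" --pt "0 0 -30 0 0 0 100" --pt "0 0 -10 0 0 0 100" --pt "1 -20 0 0 0 0 100" --pt "2 -40 0 0 0 0 100" --pt "2 -45 0 0 0 0 100" --pt "2 -45 0 0 0 0 100" --pt "2 -45 0 0 0 0 100" --pt "2 -45 0 0 0 0 100" --pt "2 -45 0 0 0 0 100" --pt "1.8 -45 0 0 0 0 100" --pt "0 -30 0 0 0 0 100" --pt "0 -15.4 0 0 0 0 100" --pt "0 0 0 0 0 0 100" --pt "0 0 0 0 0 0 100"

```text
time: 24.75
position: [0.4456, -0.3501, 0.2492]
ee_rot: [-0.0, 0.112, 0.994, 0.0]
contact_force: [-0.5, 0.4, -0.1]
width: 1.002
```

```bash
python3 -c "
from h import *
go([445.4,-351,40],[445.4,-351,3])
c=cap('top');f=c['frame'];W=world(c)
for lo,hi in((.161,.175),):
  m=(W[...,2]>lo)&(W[...,2]<hi)&(abs(W[...,0]-.544)<.06)&(abs(W[...,1]-.011)<.06);p=W[m]*1e3
  print('wheel on axle',len(p),p.mean(0).round(1),p.min(0).round(1),p.max(0).round(1))
cv2.imwrite('pics/s6.png',cv2.resize(f[120:250,200:440],None,fx=3,fy=3))"
```

```text
t24.75 tcp [ 445.6 -350.1  249.2] F [-0.5  0.4 -0.1] w 93.1 yaw 77.2 tz [-3.e-04  8.e-04 -1.e+00] J6 -2.10
[445.4, -351, 40] shift [-1.000e-01 -1.000e+00  2.092e+02]
[445.4, -351, 3] shift [-0. -0. 37.]
wheel on axle 612 [543.5  10.7 166.4] [510.5 -21.2 161. ] [577.5  44.5 174.7]
```

View pics/s6.png

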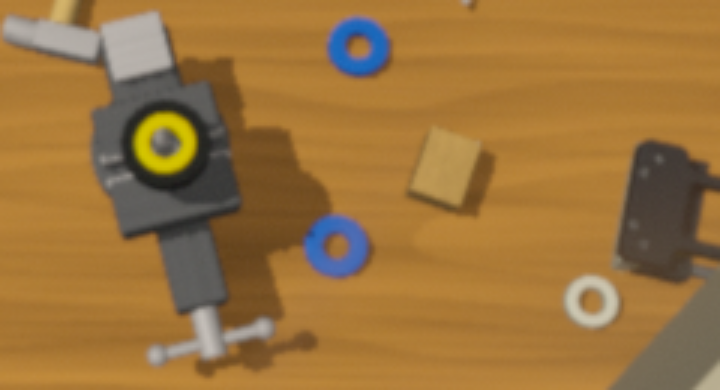

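The wheel is flat and centred on the ring at crop (165,143), top at 166–167 mm. The spacer is still free at crop (591,301). Descending to it.

play_rows --pt "0 -0.5 20 0 0 0 100" --pt "0 0 40 0 0 0 100" --pt "0 0 45 0 0 0 100" --pt "0 0 45 0 0 0 100" --pt "0 0 40 0 0 0 100" --pt "0 0 25 0 0 0 100" --pt "0 0 15 0 0 0 100" --pt "0 0 8 0 0 0 100" --pt "0 0 5 0 0 0 100" --pt "0 0 2 0 0 0 100" --pt "0 0 0 0 0 0 100" --pt "0 0 0 0 0 0 35" --pt "0 0 0 0 0 0 35" --pt "0 0 0 0 0 0 35" --pt "0 0 0 0 0 0 35" --pt "0 0 0 0 0 0 35" --pt "0 0 0 0 0 0 35" --pt "0 0 0 0 0 0 35" --grip_force 25

```text
time: 27.05
position: [0.4454, -0.3515, 0.0045]
ee_rot: [-0.0, 0.112, 0.994, 0.0]
contact_force: [-0.9, 0.2, 0.0]
width: 0.455
```

```bash
python3 -c "
from h import *
go([445.4,-351,250],[544,11,250])"
```

```text
t27.05 tcp [ 445.4 -351.5    4.5] F [-0.9  0.2  0. ] w 42.3 yaw 77.1 tz [-0.e+00  1.e-04 -1.e+00] J6 -2.10
[445.4, -351, 250] shift [ 1.000e-01  5.000e-01 -2.455e+02]
[544, 11, 250] shift [-15.4 374.9   0. ]
```

Width reads 42.3 mm against 44 expected. I'll lift a little and check.

play_rows --pt "0 0 0 0 0 0 35" --pt "0 0 -5 0 0 0 35" --pt "0 0 -20 0 0 0 35" --pt "0 0 -40 0 0 0 35" --pt "0 0 -30 0 0 0 35" --pt "0 0 -10 0 0 0 35" --pt "0 0 0 0 0 0 35" --pt "0 0 0 0 0 0 35"

```text
time: 28.05
position: [0.4447, -0.3508, 0.1081]
ee_rot: [-0.001, 0.112, 0.994, 0.001]
contact_force: [-0.2, -0.8, -0.7]
width: 0.452
```

```bash
python3 -c "
from h import *
go()
c=cap('top');a=cv2.resize(c['frame'][150:270,330:470],None,fx=2.8,fy=2.8)
c=cap('side');b=cv2.resize(c['frame'][220:340,200:340],None,fx=2.8,fy=2.8)
cv2.imwrite('pics/s7.png',np.hstack([a,b]))"
```

```text
t28.05 tcp [ 444.7 -350.8  108.1] F [-0.2 -0.8 -0.7] w 42.1 yaw 77.1 tz [-0.0017  0.0016 -1.    ] J6 -2.10
```

View pics/s7.png

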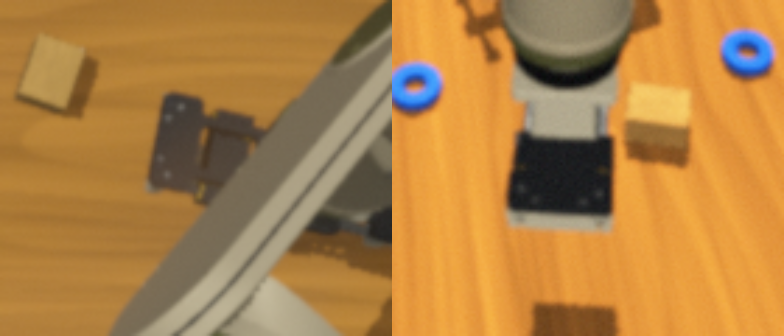

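The spacer has left the bench and is held, hidden behind the finger. I'll carry it over the axle and check the hold there.

play_rows --pt "0 0 -20 0 0 0 35" --pt "0 0 -40 0 0 0 35" --pt "0 0 -45 0 0 0 35" --pt "0 0 -30 0 0 0 35" --pt "0 0 -10 0 0 0 35" --pt "-0.4 15 0 0 0 0 35" --pt "-1 30 0 0 0 0 35" --pt "-1.5 40 0 0 0 0 35" --pt "-1.5 40 0 0 0 0 35" --pt "-2 40 0 0 0 0 35" --pt "-2 40 0 0 0 0 35" --pt "-2 40 0 0 0 0 35" --pt "-2 40 0 0 0 0 35" --pt "-2 40 0 0 0 0 35" --pt "-1 30 0 0 0 0 35" --pt "0 20 0 0 0 0 35" --pt "0 0 0 0 0 0 35" --pt "0 0 0 0 0 0 35" --pt "0 0 0 0 0 0 35"

```text
time: 30.52
position: [0.5439, 0.0096, 0.2545]
ee_rot: [-0.0, 0.113, 0.994, -0.0]
contact_force: [-0.1, 0.2, 0.0]
width: 0.459
```

```bash
python3 -c "
from h import *
go([544,11,200])
c=cap('top');a=cv2.resize(c['frame'][110:230,190:330],None,fx=2.8,fy=2.8);W=world(c);f=c['frame'].astype(int)
m=(f.min(-1)>120)&(f.max(-1)-f.min(-1)<40)&(W[...,2]>.24)&(W[...,2]<.275)&(abs(W[...,0]-.544)<.04)&(abs(W[...,1]-.011)<.04)
p=W[m]*1e3;print(len(p));
if len(p):print(p.mean(0),p.min(0),p.max(0))
c=cap('side');b=cv2.resize(c['frame'][90:210,210:350],None,fx=2.8,fy=2.8);W=world(c);f=c['frame'].astype(int)
m=(f.min(-1)>120)&(f.max(-1)-f.min(-1)<40)&(W[...,2]>.235)&(W[...,2]<.27)&(abs(W[...,0]-.544)<.04)&(abs(W[...,1]-.011)<.04)
p=W[m]*1e3;print(len(p),p.min(0),p.max(0))
cv2.imwrite('pics/s8.png',np.hstack([a,b]))"
```

```text
t30.52 tcp [543.9   9.6 254.5] F [-0.1  0.2  0. ] w 42.7 yaw 77.0 tz [-1.e-04 -3.e-04 -1.e+00] J6 -1.42
[544, 11, 200] shift [ 0.2  1.4 54.5]
37
[529.45571419  12.76802039 263.58486485] [ 5.25293465e+02 -4.15015370e-01  2.61464461e+02] [535.5261403   23.90526255 265.72891666]
55 [525.4375591  -28.67426267 253.19750217] [560.34798021  18.80136623 269.82115456]
```

View pics/s8.png

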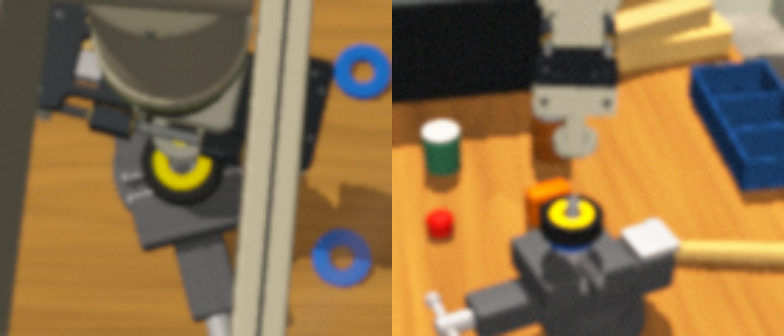

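The spacer is held level and symmetric to the finger, in the side crop spanning (553–597, 138) with the finger at 576. It should seat at TCP ≈ 171.5 mm, so I'll lower it.

play_rows --pt "0 0.7 15 0 0 0 35" --pt "0 0 25 0 0 0 35" --pt "0 0 12 0 0 0 35" --pt "0 0 5 0 0 0 35" --pt "0 0 5 0 0 0 35" --pt "0 0 5 0 0 0 35" --pt "0 0 5 0 0 0 35" --pt "0 0 4 0 0 0 35" --pt "0 0 3 0 0 0 35" --pt "0 0 1 0 0 0 35" --pt "0 0 1 0 0 0 35" --pt "0 0 0 0 0 0 35"

```text
time: 32.12
position: [0.5442, 0.0113, 0.1736]
ee_rot: [0.0, 0.112, 0.994, 0.0]
contact_force: [0.1, 0.1, 0.1]
width: 0.458
```

play_rows --pt "0 0 0.5 0 0 0 35" --pt "0 0 0.5 0 0 0 35" --pt "0 0 0 0 0 0 35"

```text
time: 32.5
position: [0.5441, 0.0113, 0.1725]
ee_rot: [-0.0, 0.112, 0.994, -0.0]
contact_force: [0.2, -0.3, -1.0]
width: 0.455
```

play_rows --pt "0 0 0.5 0 0 0 35" --pt "0 0 0.5 0 0 0 35" --pt "0 0 0 0 0 0 35"

```text
time: 32.88
position: [0.5442, 0.0113, 0.1715]
ee_rot: [0.0, 0.112, 0.994, -0.0]
contact_force: [-0.2, -0.8, -0.3]
width: 0.458
```

play_rows --pt "0 0 0.5 0 0 0 35" --pt "0 0 0 0 0 0 35"

```text
time: 33.12
position: [0.5443, 0.0113, 0.1715]
ee_rot: [0.0, 0.112, 0.994, 0.0]
contact_force: [-1.4, 0.3, 4.3]
width: 0.455
```

Seated with 4.3 N at the expected height. Releasing and moving to the cap.

play_rows --pt "0 0 0 0 0 0 60" --pt "0 0 0 0 0 0 100" --pt "0 0 0 0 0 0 100" --pt "0 0 0 0 0 0 100" --pt "0 0 -5 0 0 0 100" --pt "0 0 -20 0 0 0 100" --pt "0 0 -30 0 0 0 100" --pt "0 0 -20 0 0 0 100" --pt "12 12 0 0 0 0 100" --pt "25 25 0 0 0 0 100" --pt "30 30 0 0 0 0 100" --pt "30 30 0 0 0 0 100" --pt "30 30 0 0 0 0 100" --pt "25 23 0 0 0 0 100" --pt "14 13 0 0 0 0 100" --pt "6.5 6.5 0 0 0 0 100" --pt "0 0 0 0 0 0 100" --pt "0 0 0 0 0 0 100" --pt "0 0 0 0 0 0 100"

```text
time: 35.5
position: [0.4141, 0.2144, 0.2459]
ee_rot: [-0.0, 0.113, 0.994, -0.0]
contact_force: [-0.8, 0.2, 0.3]
width: 1.001
```

```bash
python3 -c "
from h import *
go([414,215,40],[414,215,3])
c=cap('top');f=c['frame'];W=world(c)
m=(W[...,2]>.176)&(W[...,2]<.187)&(abs(W[...,0]-.544)<.06)&(abs(W[...,1]-.011)<.06);p=W[m]*1e3
print('spacer on axle',len(p),p.mean(0).round(1),p.min(0).round(1),p.max(0).round(1))
a=cv2.resize(f[120:250,140:320],None,fx=2.2,fy=2.2)
c=cap('side');b=cv2.resize(c['frame'][110:240,170:350],None,fx=2.2,fy=2.2)
cv2.imwrite('pics/s9.png',np.hstack([a,b]))"
```

```text
t35.50 tcp [414.1 214.4 245.9] F [-0.8  0.2  0.3] w 93.1 yaw 77.1 tz [-1.e-04 -2.e-04 -1.e+00] J6 -0.98
[414, 215, 40] shift [2.000e-01 6.000e-01 2.059e+02]
[414, 215, 3] shift [-0.  0. 37.]
spacer on axle 236 [545.5  10.5 180.6] [524.5 -10.  176.1] [566.6  30.4 186.9]
```

View pics/s9.png

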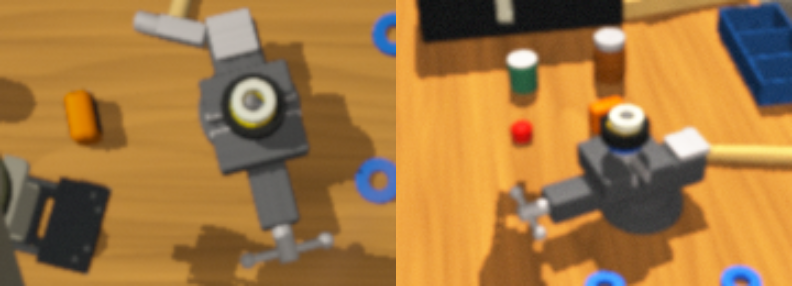

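The spacer is flat on the wheel (top 180.6 mm against 181 expected, crop (253,100)). The cap at side crop (521,131) is untouched and the bystanders stand. Grasping the cap.

play_rows --pt "0 0 20 0 0 0 100" --pt "0 0 40 0 0 0 100" --pt "0 0 45 0 0 0 100" --pt "0 0 45 0 0 0 100" --pt "0 0 40 0 0 0 100" --pt "0 0 25 0 0 0 100" --pt "0 0 12 0 0 0 100" --pt "0 0 8 0 0 0 100" --pt "0 0 5 0 0 0 100" --pt "0 0 1 0 0 0 100" --pt "0 0 0 0 0 0 100" --pt "0 0 0 0 0 0 30" --pt "0 0 0 0 0 0 30" --pt "0 0 0 0 0 0 30" --pt "0 0 0 0 0 0 30" --pt "0 0 0 0 0 0 30" --pt "0 0 0 0 0 0 30" --pt "0 0 0 0 0 0 30" --pt "0 0 0 0 0 0 30"

```text
time: 37.98
position: [0.4138, 0.215, 0.005]
ee_rot: [-0.0, 0.112, 0.994, -0.0]
contact_force: [-0.2, 0.3, -0.8]
width: 0.401
```

```bash
python3 -c "
from h import *
go([414,215,255],[544,11,255])"
```

```text
t37.98 tcp [413.8 215.    5. ] F [-0.2  0.3 -0.8] w 37.3 yaw 77.1 tz [-0.  0. -1.] J6 -0.98
[414, 215, 255] shift [-2.0e-01  1.0e-01 -2.5e+02]
[544, 11, 255] shift [-172.2 -169.9   -0. ]
```

play_rows --pt "0 0 -5 0 0 0 30" --pt "0 0 -20 0 0 0 30" --pt "0 0 -45 0 0 0 30" --pt "0 0 -45 0 0 0 30" --pt "0 0 -45 0 0 0 30" --pt "0 0 -45 0 0 0 30" --pt "0 0 -30 0 0 0 30" --pt "0 0 -15 0 0 0 30" --pt "-12 -12 0 0 0 0 30" --pt "-25 -25 0 0 0 0 30" --pt "-30 -30 0 0 0 0 30" --pt "-30 -30 0 0 0 0 30" --pt "-30 -30 0 0 0 0 30" --pt "-25 -23 0 0 0 0 30" --pt "-14 -13 0 0 0 0 30" --pt "-6.3 -6.7 0 0 0 0 30" --pt "0 0 0 0 0 0 30" --pt "0 0 0 0 0 0 30" --pt "0 0 0 0 0 0 30"

```text
time: 40.35
position: [0.5437, 0.012, 0.2552]
ee_rot: [0.0, 0.112, 0.994, 0.0]
contact_force: [0.3, -0.0, -0.6]
width: 0.402
```

```bash
python3 -c "
from h import *
go([544,11,200])
c=cap('top');a=cv2.resize(c['frame'][110:230,190:330],None,fx=2.8,fy=2.8)
c=cap('side');b=cv2.resize(c['frame'][90:210,210:350],None,fx=2.8,fy=2.8)
cv2.imwrite('pics/s10.png',np.hstack([a,b]))"
```

```text
t40.35 tcp [543.7  12.  255.2] F [ 0.3 -0.  -0.6] w 37.3 yaw 77.2 tz [ 4.e-04  1.e-04 -1.e+00] J6 -1.42
[544, 11, 200] shift [-0.5 -0.9 55.2]
```

View pics/s10.png

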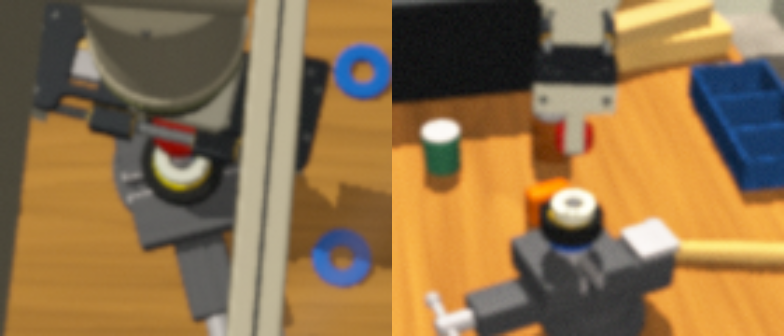

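The cap is held upright over the axle at side crop (574,135). It should seat at TCP ≈ 186 mm.

play_rows --pt "-0.3 -0.7 15 0 0 0 30" --pt "0 0 25 0 0 0 30" --pt "0 0 12 0 0 0 30" --pt "0 0 4 0 0 0 30" --pt "0 0 3 0 0 0 30" --pt "0 0 3 0 0 0 30" --pt "0 0 2 0 0 0 30" --pt "0 0 2 0 0 0 30" --pt "0 0 1 0 0 0 30" --pt "0 0 0 0 0 0 30"

```text
time: 41.7
position: [0.5441, 0.0104, 0.188]
ee_rot: [-0.0, 0.112, 0.994, -0.0]
contact_force: [1.0, 0.2, 0.8]
width: 0.406
```

play_rows --pt "0 0 0.5 0 0 0 30" --pt "0 0 0.5 0 0 0 30" --pt "0 0 0 0 0 0 30"

```text
time: 42.08
position: [0.5441, 0.0104, 0.187]
ee_rot: [-0.0, 0.112, 0.994, -0.0]
contact_force: [0.2, 0.1, -0.3]
width: 0.405
```

play_rows --pt "0 0 0.5 0 0 0 30" --pt "0 0 0.5 0 0 0 30" --pt "0 0 0 0 0 0 30"

```text
time: 42.45
position: [0.5441, 0.0104, 0.186]
ee_rot: [0.0, 0.112, 0.994, 0.0]
contact_force: [-0.4, -0.3, 0.1]
width: 0.407
```

play_rows --pt "0 0 0.5 0 0 0 30" --pt "0 0 0 0 0 0 30"

```text
time: 42.7
position: [0.5442, 0.0104, 0.186]
ee_rot: [0.0, 0.112, 0.994, -0.0]
contact_force: [-1.7, -0.5, 5.4]
width: 0.403
```

Seated with 5.4 N at 186.0 mm. Releasing, rising and clearing the view.

play_rows --pt "0 0 0 0 0 0 50" --pt "0 0 0 0 0 0 80" --pt "0 0 0 0 0 0 100" --pt "0 0 0 0 0 0 100" --pt "0 0 -5 0 0 0 100" --pt "0 0 -20 0 0 0 100" --pt "0 0 -30 0 0 0 100" --pt "0 0 -20 0 0 0 100" --pt "15 -15 0 0 0 0 100" --pt "20 -30 0 0 0 0 100" --pt "20 -40 0 0 0 0 100" --pt "20 -40 0 0 0 0 100" --pt "20 -40 0 0 0 0 100" --pt "10 -40 0 0 0 0 100" --pt "0 -30 0 0 0 0 100" --pt "0 -15 0 0 0 0 100" --pt "0 0 0 0 0 0 100" --pt "0 0 0 0 0 0 100"

```text
time: 44.95
position: [0.3864, -0.2091, 0.2606]
ee_rot: [0.0, 0.112, 0.994, 0.0]
contact_force: [-0.2, 0.2, 0.5]
width: 1.0
```

```bash
python3 -c "
from h import *
go()
c=cap('top');f=c['frame'];W=world(c)
m=(W[...,2]>.19)&(W[...,2]<.215)&(abs(W[...,0]-.544)<.05)&(abs(W[...,1]-.011)<.05);p=W[m]*1e3
print('cap',len(p),p.mean(0).round(1),p.min(0).round(1),p.max(0).round(1))
a=cv2.resize(f[100:260,90:320],None,fx=1.7,fy=1.7)
c=cap('side');b=cv2.resize(c['frame'][100:260,170:400],None,fx=1.7,fy=1.7)
cv2.imwrite('pics/s11.png',np.hstack([a,b]))"
```

```text
t44.95 tcp [ 386.4 -209.1  260.6] F [-0.2  0.2  0.5] w 93.0 yaw 77.2 tz [ 1.e-04  5.e-04 -1.e+00] J6 -1.96
cap 239 [543.1   9.3 203.8] [526.4  -7.9 190.4] [562.9  27.1 209.8]
```

View pics/s11.png

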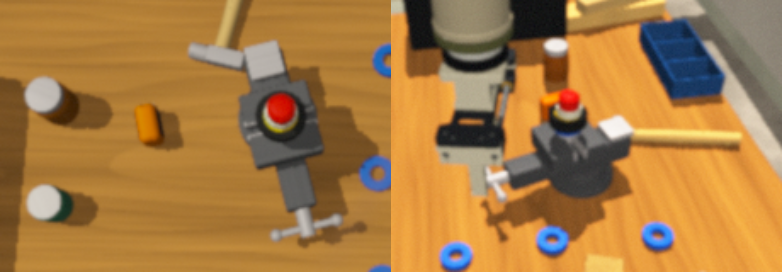

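The full stack stands with the cap flat on top at crop (281,108) in the top view and (569,100) in the side view. Its top reads about 207–210 mm against 207.5 expected. The bystanders are in place and the gripper is clear.

```bash
python3 -c "
from h import *
print(manip.finish_job())"
```

```text
the job is handed in; nothing more can be done
None
```

The wheel is built up on the axle in the order asked: blue thrust ring, wheel, spacer, hub cap. I handed the job in at about 45 s. I took the ring farthest to the robot's right, at about (424, -230) mm.

- **Lowering:** Each part went down the axle in small steps until light contact (4 to 7 N) and was only then released. The seating heights matched the given heights to within about 1 mm.
- **Final pictures:** The stack is upright and centred. Tops measured about 144, 166 and 181 mm for ring, wheel and spacer, against 145, 167 and 181 expected. The cap's highest reading was 209.8 mm against 207.5, about the 2 mm the cameras are good to.
- **Bystanders:** The jar, tin and tape measure look unmoved in the last picture. The box stood where it was whenever I viewed it in full (last after lifting the spacer); the final crop caught only its edge.
- **Disagreement:** The gripper read 42 to 43 mm on the 44 mm spacer and about 37.3 mm on the 38 mm cap. The pictures showed both held level, so I went on, and both seated at the expected heights.

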